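# Put the dial caliper away and latch the instrument case

### The arm

A 6-joint arm with a two-finger parallel gripper is mounted at the origin on a cart in front of the work surface, level with it; the furniture and walls round the work are solid. World frame = base frame: x ahead of the robot, y to its left, z up, the work surface at z = 0. Lengths are in m, angles in degrees, forces in N, time in s.
With the tool pointing down it reaches from about 0.275 to 0.825 m from the base axis. Payload 5.2 kg.
Tool frame: the origin (TCP) lies at the very end of the fingers, on their centre line; the grasp point (between the pads) lies 19 mm behind it; z points along the fingers, y is the line along which they close (so a half turn about z gives the same grasp; the last joint's range is limited). The gripper opens to 93 mm and grips with 3 to 60 N. Pads are 15 mm wide; open, the fingers measure 128 mm over their backs; the gripper's body (75 mm by 188 mm) begins 65 mm behind the grasp point.
Start: joints at [57.021, 14.817, 87.949, -0, 77.235, -11.62], TCP at [0.2, 0.512, 0.219] pointing down, gripper open.
Joint ranges: [-179.93, 179.93], [-52.35, 119.4], [10.71, 147.94], [-69.91, 249.91], [12.55, 155.21], [-178.61, 178.61]. Speed limits (degrees/s): [147.25, 147.25, 180, 180, 180, 180].

### API

Orientations are given as [roll, pitch, yaw] about the fixed x, y, z axes, in that order (R = Rz(yaw) Ry(pitch) Rx(roll)).
In Python, from plant import * gives the robot as it stands. The module is installed in compiled form; this text tells all that it offers.
- The arm moves only by the tool jog_arm, never from a script. Its arguments are lists of equal length, an entry for each row: "gripper": the finger opening in m, from 0 to 0.093; "slide": the shift along the tool's x, y, z in m, a list of three; "roll": the turn about the tool's z in rad. A call has exactly 5 rows; each row shifts and turns the commanded pose from where the row before left it, along the tool's axes as they then stand; what a row does not reach is not made up. A row lasts 1/12 s, in which the tool goes at most 41.7 mm and 7.16 degrees, less where a joint would pass 70% of its speed; a pose out of reach is approached as far as the arm can. A call is refused whole if a number of a shift passes 0.0417 or a number of a turn 0.125, either way. A call with a gripper value outside its range is refused whole. The fingers move at their own pace and stop on an object; "newtons" is the grip in N (left out, the last holds). Time passes only in rows, so rows that do not move let the fingers close, or fill a call up. It gives the time, the measured TCP pose, the force, the opening and the grip force at its end, in the units of the state.
- state(): the state, without advancing time (a new reading comes with each control period).
- camera(name): name is "scene" or "top" or "wrist"; returns a dict with "img" (420x560x3 uint8, red, green, blue), "intrinsics" (3x3 intrinsics, pixels), "dist" ([k1, k2, p1, p2, k3] as OpenCV has them; the pictures are not rectified), "R" (3x3) and "t" (3): a world point X has camera coordinates R X + t. Camera axes: x right, y down, z forward; pixel columns grow to the right and rows downward; lengths in m; the calibration is good to about 2 mm. A picture is of the moment at which its call begins. There is no depth.
- finish_job(): hands the job in; it is judged then, once.
Trained networks look in the newest picture that a camera, given by its name, has taken for a name from the list of things; names that differ only in an ending like _2 or _b are one class to them, and where a whole thing is asked for, a point or a joint stands for the part that bears it (a point fixed in the world has none). Each returns a list of dicts, best first, with "p" (0 to 1); they miss things now and then, are a little off and sometimes report something else, mostly with a low value. They report only what shows in the picture. A call takes as long as a camera call.
- boxes_of(query, camera): "box" ([left, top, right, bottom] in pixels, round what is visible of it).
- silhouettes(query, camera): "mask" (420x560 bool, what is visible of it) and "box" ([left, top, right, bottom] in pixels, round what is visible of it).
The state is a dict: "t": time; "joint_pos": joint angles; "qvel": joint speeds; "joint_efforts": joint torques, N m; "tcp_pos": TCP position; "tcp_rot": TCP orientation; "force": force on the tool from outside, world axes, zero at the start; "torque": the same for the moment, N m; "grip_width": finger opening in m; "grasp_force": force on a finger pad.
Only numpy, scipy, OpenCV 4.12 (cv2) and the standard library are available. Lean on these libraries where they do the work, as an engineer would, in place of code of your own. Each camera call takes 0.05 s, during which the arm holds its last target. There are 200 camera calls.

### The job

Put the dial caliper away: lay it flat, dial up, on the felt under the open end of the flat instrument case - set it down, do not drop it. Then slide the clear hatch along its channels by the black bar pull until it closes against the rubber seal of the closing rail, and keep pressing by feel until the spring bolt with the red knob has ridden over the striker and dropped in behind it, so that the hatch stays shut when you let go. Press firmly but never force or slam the hatch against the rail, and leave the wax tin, screw jar and tape measure where they are.

Things in the scene. Friction and masses are not known exactly. Their poses are not given: they have to be found in the camera images.
- caliper: Steel slide caliper with a round dial, 66x235x22 mm, about 0.16 kg, lying flat, dial up. Origin: middle of its outline, on the underside; z up, y along the beam towards the jaws. Beam: x = 3 to 19 mm, 8 mm thick, full length. Jaws: x = -33 to 33 mm, y = 66 to 117 mm, 12 mm thick.
- caliper_grip (a point): Top of the caliper's sliding head, near the centre of mass, 21 mm above the underside; axes as the caliper's. The head (12 mm thick) and the round dial on it make a grip 34 mm wide across x, from 32 mm before to 22 mm beyond this point along y.
- case: Flat plywood instrument case fixed on the bench, 290 (x) by 400 (y) mm. Origin: centre of its underside; z up; the hatch slides along its y. Walls 9 mm thick, 44 mm high; aluminium channels on the long walls, to 55 mm. A fixed clear pane, top at 44 mm, covers the +y half; the -y half is open when the hatch stands back.
- felt (a point): Middle of the grey felt floor of the case's open -y half, 8 mm above the bench; axes as the case's. The floor here is 272 mm (x) by 185 mm (y); the caliper goes here with its length across the case (its y along this x, either way round). A low divider, 22 mm high, bounds it at +y.
- latch (a point): Where the spring bolt stands on the case's -y end when the rail is at its middle setting, 52 mm above the bench. Here the closing rail (bar, 55 mm high, 6 mm rubber seal facing +y) and the grey latch housing (41x40 mm, 74 mm high) sit. The rail is clamped in slots: rail, seal and bolt may all sit up to 8 mm off along y, so home can only be felt.
- hatch: Sliding hatch, clear pane in aluminium edging, 262 (x) by 195 (y) mm, underside 45.5 mm above the bench; origin there at its centre, axes as the case's; sliding friction 1.5 N. Closes to -y. Home: origin at y = -88 mm in the case's frame, give or take 8 mm (the rail's setting); starts 135 to 165 mm open. Steel striker tongue, 22 mm wide, 41 mm long, on its -y edge.
- hatch_pull (a point): Middle of the top of the hatch's black bar pull, 76 mm above the bench; axes as the case's. The bar is 72 mm long (x), 14 mm thick (y), 24 mm tall above a foot plate; clear all round. Push to -y: about 20 mm before home the striker lifts the bolt (5 to 9 N); over the last 3 mm and beyond, the seal adds about 5 N per mm. Go slowly (15 mm/s or less) there.
- seal (a joint): Squeeze of the rubber seal strip on the closing rail, m: 0 = free; the hatch's edge presses it, about 6 N per mm. About 0.002 where the bolt drops and while latched; more than 0.0045 (about 28 N of push) crushes it.
- bolt (a joint): Lift of the spring bolt (red knob, top 86 mm above the bench when down), m: 0 = down, no striker below; 0.008 = riding on the striker's tooth; 0.003 = dropped behind the tooth: latched. It drops when the push is about 9 to 13 N; pushed on to 15 to 18 N it has surely dropped; over 26 N crushes the seal.
- wax_tin: Bystander: round tin with a green lid, 72 mm wide, 43 mm tall; origin at the centre of its underside. Leave it alone.
- screw_jar: Bystander: jar of screws with a yellow lid, 70 mm wide, 88 mm tall; origin at the centre of its underside. Leave it alone.
- tape_measure: Bystander: black and yellow pocket tape, 68x94x49 mm; origin at the centre of its underside. Leave it alone.

How it is judged:
By the outcome, as a careful person would: the job done as asked, in the order asked, and still so for the second after the job is handed in, with the robot touching nothing.
It also fails if it takes over 54 s, if anything falls off the work surface, if the arm or the gripper's body presses on something with over 40 N, if the wrist force passes 120 N, or if a joint passes its speed limit or range.

## Working session

There is one attempt and no reset: what is moved stays moved. The work goes in short steps, Python scripts to look and compute and a tool call to move; the robot and the scene stay as the last step left them, time stands still between calls to the robot, and variables do not carry over. Pictures are saved under pics/ and viewed, at most 10 in all, crops included, and the job is handed in when it is done.

Besides the shell and the picture viewer there is one more tool, called by a JSON object that holds its "name" and its "arguments". jog_arm: Moves the arm, as the interface text tells. Its arguments: {"type":"object","properties":{"gripper":{"type":"array","items":{"type":"number"}},"slide":{"type":"array","items":{"type":"array","items":{"type":"number"}}},"roll":{"type":"array","items":{"type":"number"}},"newtons":{"type":"number"}},"required":["gripper","slide","roll"]}

```bash
mkdir -p pics; cat > h.py <<'E'
from plant import *
import numpy as np, cv2
def snap(n,f=None):
    c=camera(n)
    if f: cv2.imwrite('pics/'+f,c['img'][:,:,::-1])
    return c
def ray(c,px,z):
    K=np.array(c['intrinsics']);d=np.array(c['dist']);R=np.array(c['R']);t=np.array(c['t'])
    u=cv2.undistortPoints(np.array(px,float).reshape(-1,1,2),K,d).reshape(-1,2)
    C=-R.T@t; D=np.c_[u,np.ones(len(u))]@R
    s=(z-C[2])/D[:,2]
    return C+s[:,None]*D
def proj(c,X):
    R=np.array(c['R']);r,_=cv2.Rodrigues(R)
    return cv2.projectPoints(np.array(X,float).reshape(-1,1,3),r,np.array(c['t'],float),np.array(c['intrinsics']),np.array(c['dist']))[0].reshape(-1,2)
E
python3 - <<'E'
from h import *
s=state();print(s)
for n in ['top','scene']:
    c=snap(n,n+'1.png')
    print(n,'C',-np.array(c['R']).T@c['t'])
    for q in ['caliper','case','hatch','hatch_pull','latch','bolt','wax_tin','screw_jar','tape_measure']:
        for r in boxes_of(q,n)[:2]:
            b=np.array(r['box']);print(q,round(r['p'],2),b.round(),ray(c,[(b[:2]+b[2:])/2],0.02)[0].round(3))
E
```

```text
{'t': 0.0, 'joint_pos': array([ 5.70205424e+01,  1.48583000e+01,  8.80106384e+01, -1.03105738e-03,
        7.72356587e+01, -1.16190348e+01]), 'qvel': array([ 0.01494291,  0.10382528,  0.01933204,  0.00379502, -0.06875817,
        0.00718403]), 'joint_efforts': array([ 1.28391406e-03, -4.37307930e+01, -2.83998156e+01,  7.16756657e-02,
        4.11425228e-02, -1.71265951e-04]), 'tcp_pos': array([0.20000049, 0.51175368, 0.21782981]), 'tcp_rot': array([-1.79897344e+02, -2.00816359e-02,  1.58639788e+02]), 'force': array([-1.06916553, -0.77978591,  0.85241427]), 'torque': array([ 0.05244049,  0.02992064, -0.04529789]), 'grasp_force': 0.0, 'grip_width': 0.09323046823279942}
top C [ 0.3672773  -0.08828796  1.00440116]
caliper 0.9 [333. 194. 387. 280.] [ 0.474 -0.326  0.02 ]
case 0.83 [ 91. 144. 269. 269.] [0.553 0.124 0.02 ]
hatch 0.93 [104. 150. 200. 256.] [0.562 0.195 0.02 ]
hatch_pull 0.79 [103. 152. 205. 256.] [0.559 0.19  0.02 ]
latch 0.7 [ 89. 144. 272. 269.] [0.552 0.122 0.02 ]
bolt 0.38 [256. 203. 264. 211.] [ 0.551 -0.077  0.02 ]
wax_tin 0.59 [290. 142. 319. 173.] [ 0.68  -0.192  0.
[... 164 characters left out ...]
4.] [ 0.68  -0.197  0.02 ]
scene C [0.56940694 0.69332783 0.88589207]
caliper 0.84 [238. 157. 312. 191.] [ 0.481 -0.295  0.02 ]
case 0.95 [191. 211. 342. 395.] [0.547 0.142 0.02 ]
hatch 0.66 [200. 267. 331. 363.] [0.551 0.172 0.02 ]
hatch_pull 0.84 [198. 266. 330. 368.] [0.556 0.177 0.02 ]
hatch_pull 0.41 [323. 178. 349. 210.] [ 0.32  -0.187  0.02 ]
latch 0.89 [195. 208. 339. 391.] [0.545 0.133 0.02 ]
wax_tin 0.92 [193. 194. 219. 218.] [ 0.684 -0.185  0.02 ]
wax_tin 0.57 [259. 212. 260. 217.] [ 0.54  -0.136  0.02 ]
screw_jar 0.64 [194. 153. 218. 189.] [ 0.683 -0.335  0.02 ]
screw_jar 0.36 [192. 211. 340. 391.] [0.547 0.137 0.02 ]
tape_measure 0.72 [324. 179. 347. 210.] [ 0.323 -0.185  0.02 ]
```

```bash
python3 - <<'E'
import cv2
a=cv2.imread('pics/top1.png')[130:330,80:400]
cv2.imwrite('pics/top1c.png',cv2.resize(a,(800,500),interpolation=cv2.INTER_CUBIC))
E
```

```text
(no output)
```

View pics/top1c.png

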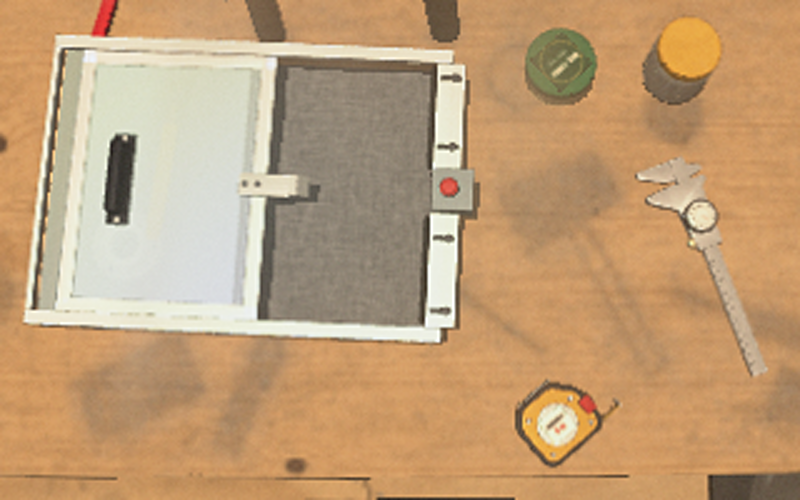

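View pics/scene1.png

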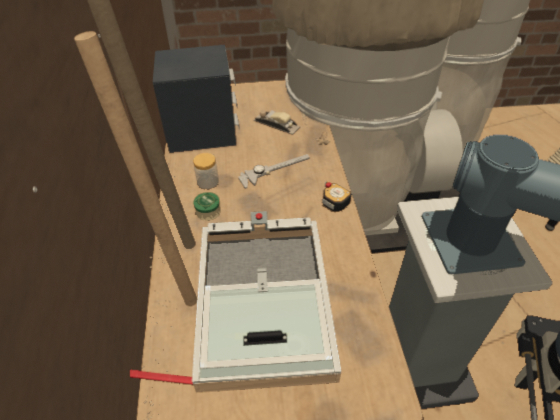

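The top view shows the caliper dial at crop (701,215), beam end (760,373), pull (122,178) and red knob (449,187). The scene view shows two upright poles by the far side of the case, with bases around (190,245) and (190,300).

```bash
python3 - <<'E'
from h import *
c=camera('top')
f=lambda p,z: ray(c,np.array([p],float)/2.5+[80-.3,130-.3],z)[0].round(4)
for n,p,z in [('TL',(57,37),.055),('TR',(453,52),.055),('BR',(440,342),.055),('BL',(24,323),.055),('knob',(449,187),.086),('housTL',(432,169),.074),('housBR',(473,210),.074),('railT',(465,66),.055),('railB',(455,328),.055),('pulltop',(124,134),.076),('pullbot',(117,224),.076),('dial',(701,215),.022),('beamend',(760,373),.008),('beam head',(708,245),.008),('jaw1',(637,178),.012),('jaw2',(674,160),.012),('jaw3',(645,197),.012),('striker',(309,187),.05),('hatch -y top',(276,58),.05),('hatch -y bot',(258,318),.05),('dividerish',(280,66),.008),('jar',(688,48),.088),('wax',(560,63),.043),('tape',(558,424),.049)]:
    print(n,f(p,z))
s=camera('scene')
print('poles',ray(s,[(190,245),(190,305)],0).round(3))
for p in [(190,305)]:
    b=ray(s,[p],0)[0]; print(proj(s,[b,b+[0,0,.3],b+[0,0,.5]]))
b=ray(s,[(190,245)],0)[0]; print(proj(s,[b,b+[0,0,.3],b+[0,0,.5]]))
E
```

```text
TL [0.7052 0.3179 0.055 ]
TR [ 0.6874 -0.0796  0.055 ]
BR [ 0.4013 -0.0669  0.055 ]
BL [0.4198 0.331  0.055 ]
knob [ 0.5446 -0.076   0.086 ]
housTL [ 0.5645 -0.0597  0.074 ]
housBR [ 0.5247 -0.0986  0.074 ]
railT [ 0.6729 -0.0915  0.055 ]
railB [ 0.4144 -0.0811  0.055 ]
pulltop [0.5994 0.2362 0.076 ]
pullbot [0.512 0.238 0.076]
dial [ 0.5277 -0.3293  0.022 ]
beamend [ 0.369  -0.3865  0.008 ]
beam head [ 0.499  -0.3387  0.008 ]
jaw1 [ 0.5679 -0.2671  0.012 ]
jaw2 [ 0.5867 -0.3061  0.012 ]
jaw3 [ 0.5481 -0.2747  0.012 ]
striker [0.552  0.0608 0.05  ]
hatch -y top [0.6832 0.0971 0.05  ]
hatch -y bot [0.4249 0.1068 0.05  ]
dividerish [0.6884 0.1008 0.008 ]
jar [ 0.6813 -0.3079  0.088 ]
wax [ 0.6801 -0.1873  0.043 ]
tape [ 0.3235 -0.1781  0.049 ]
poles [[ 0.727 -0.068  0.   ]
 [ 0.723  0.114  0.   ]]
[[190.         305.        ]
 [164.29348248 215.69291659]
 [138.82136588 124.72812622]]
[[190.         245.        ]
 [168.13101375 153.94145947]
 [147.86585073  67.24137223]]
```

```bash
cat >> h.py <<'E'
def plan(target,yaw,step=.04,start=None):
    "rows (slide, roll) from measured pose to target; yaw in deg"
    s=state() if start is None else None
    p,y=(np.array(s['tcp_pos']),s['tcp_rot'][2]) if s else start
    d=np.array(target)-p; w=(yaw-y+180)%360-180
    n=max(int(np.ceil(np.linalg.norm(d)/step)),int(np.ceil(abs(np.radians(w))/.12)),1)
    n=-(-n//5)*5
    for i in range(n):
        a=np.radians(y+w*i/n); v=d/n
        r=[v[0]*np.cos(a)+v[1]*np.sin(a), v[0]*np.sin(a)-v[1]*np.cos(a), -v[2]]
        print([round(float(k),4) for k in r],round(float(-np.radians(w/n)),4),end='\n' if i%5<4 else '\n--\n')
E
python3 - <<'E'
from h import *
plan([.515,-.332,.20],199.8,.037)
E
```

```text
[-0.024, -0.0269, 0.0007] -0.0287
[-0.0232, -0.0275, 0.0007] -0.0287
[-0.0224, -0.0282, 0.0007] -0.0287
[-0.0216, -0.0288, 0.0007] -0.0287
[-0.0208, -0.0294, 0.0007] -0.0287
--
[-0.0199, -0.03, 0.0007] -0.0287
[-0.0191, -0.0306, 0.0007] -0.0287
[-0.0182, -0.0311, 0.0007] -0.0287
[-0.0173, -0.0316, 0.0007] -0.0287
[-0.0164, -0.0321, 0.0007] -0.0287
--
[-0.0154, -0.0326, 0.0007] -0.0287
[-0.0145, -0.033, 0.0007] -0.0287
[-0.0135, -0.0334, 0.0007] -0.0287
[-0.0126, -0.0338, 0.0007] -0.0287
[-0.0116, -0.0341, 0.0007] -0.0287
--
[-0.0106, -0.0344, 0.0007] -0.0287
[-0.0096, -0.0347, 0.0007] -0.0287
[-0.0086, -0.035, 0.0007] -0.0287
[-0.0076, -0.0352, 0.0007] -0.0287
[-0.0066, -0.0354, 0.0007] -0.0287
--
[-0.0056, -0.0356, 0.0007] -0.0287
[-0.0045, -0.0358, 0.0007] -0.0287
[-0.0035, -0.0359, 0.0007] -0.0287
[-0.0025, -0.036, 0.0007] -0.0287
[-0.0014, -0.036, 0.0007] -0.0287
--
```

{"name": "jog_arm", "arguments": {"gripper": [0.093, 0.093, 0.093, 0.093, 0.093], "slide": [[-0.024, -0.027, 0.0007], [-0.023, -0.0275, 0.0007], [-0.0225, -0.028, 0.0007], [-0.0215, -0.029, 0.0007], [-0.021, -0.0295, 0.0007]], "roll": [-0.0287, -0.0287, -0.0287, -0.0287, -0.0287]}}

```text
t: 1.52
tcp_pos: [0.2632, 0.3419, 0.2151]
tcp_rot: [180.0, 0.0, 167.0]
force: [1.6, -1.3, -0.8]
grip_width: 0.0932
grasp_force: 0.0
```

{"name": "jog_arm", "arguments": {"gripper": [0.093, 0.093, 0.093, 0.093, 0.093], "slide": [[-0.02, -0.03, 0.0007], [-0.019, -0.0305, 0.0007], [-0.018, -0.031, 0.0007], [-0.0175, -0.0315, 0.0007], [-0.0165, -0.032, 0.0007]], "roll": [-0.0287, -0.0287, -0.0287, -0.0287, -0.0287]}}

```text
t: 1.93
tcp_pos: [0.3265, 0.1734, 0.2119]
tcp_rot: [180.0, 0.1, 175.2]
force: [0.5, 0.1, -0.3]
grip_width: 0.0929
grasp_force: 0.0
```

{"name": "jog_arm", "arguments": {"gripper": [0.093, 0.093, 0.093, 0.093, 0.093], "slide": [[-0.0155, -0.0325, 0.0007], [-0.0145, -0.033, 0.0007], [-0.0135, -0.0335, 0.0007], [-0.0125, -0.034, 0.0007], [-0.0115, -0.034, 0.0007]], "roll": [-0.0287, -0.0287, -0.0287, -0.0287, -0.0287]}}

```text
t: 2.35
tcp_pos: [0.3894, 0.004, 0.2085]
tcp_rot: [-180.0, 0.1, -176.6]
force: [0.4, 0.7, -0.3]
grip_width: 0.0929
grasp_force: 0.0
```

{"name": "jog_arm", "arguments": {"gripper": [0.093, 0.093, 0.093, 0.093, 0.093], "slide": [[-0.0105, -0.0345, 0.0007], [-0.0095, -0.035, 0.0007], [-0.0085, -0.035, 0.0007], [-0.0075, -0.035, 0.0007], [-0.0065, -0.0355, 0.0007]], "roll": [-0.0287, -0.0287, -0.0287, -0.0287, -0.0287]}}

```text
t: 2.77
tcp_pos: [0.4517, -0.1651, 0.2047]
tcp_rot: [-180.0, 0.0, -168.4]
force: [-0.3, 0.5, -0.7]
grip_width: 0.093
grasp_force: 0.0
```

{"name": "jog_arm", "arguments": {"gripper": [0.093, 0.093, 0.093, 0.093, 0.093], "slide": [[-0.0055, -0.0355, 0.0007], [-0.0045, -0.036, 0.0007], [-0.0035, -0.036, 0.0007], [-0.0025, -0.036, 0.0007], [-0.0015, -0.036, 0.0007]], "roll": [-0.0287, -0.0287, -0.0287, -0.0287, -0.0287]}}

```text
t: 3.18
tcp_pos: [0.5147, -0.3341, 0.201]
tcp_rot: [180.0, 0.0, -160.2]
force: [-0.3, 0.5, -0.2]
grip_width: 0.093
grasp_force: 0.0
```

```bash
python3 - <<'E'
from h import *
c=snap('wrist','w1.png')
s=state();print(s['t'],s['tcp_pos'],s['tcp_rot'],s['force'])
for q in ['caliper','caliper_grip']:
    for r in silhouettes(q,'wrist')[:1]:
        print(q,r['p'],r['box'])
        print(cv2.minAreaRect(np.argwhere(r['mask'])[:,::-1].astype(np.float32)))
E
```

```text
3.2333 [ 0.51622226 -0.34088087  0.19999674] [-1.79735759e+02 -4.96773013e-03 -1.60242052e+02] [ 2.80573909 -5.34134056  0.59058485]
caliper 0.72 [217.4, 328.0, 282.5, 392.5]
((250.5, 361.5), (59.0, 67.0), 90.0)
caliper_grip 0.69 [265.6, 25.2, 325.4, 258.8]
((298.39166259765625, 141.0996551513672), (60.57244110107422, 229.30104064941406), 2.385944128036499)
```

View pics/w1.png

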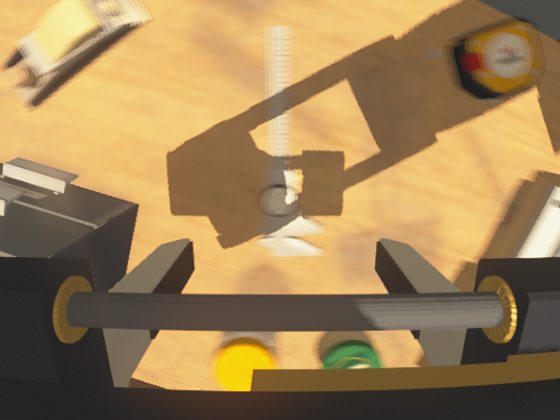

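The wrist view is slightly motion-blurred. The beam is vertical in the image, with its free end at (278,28), dial centre at (279,200) and jaws at y≈250. A black box stands at left (up to x≈138). I'll look again now the arm has settled.

```bash
python3 - <<'E'
from h import *
camera('wrist');c=snap('wrist','w2.png')
s=state();print(s['t'],s['tcp_pos'],s['tcp_rot'],s['force'])
g=cv2.cvtColor(c['img'],cv2.COLOR_RGB2GRAY)
cv2.imwrite('pics/w2c.png',cv2.resize(c['img'][0:270,160:400,::-1],(640,720))[:600])
print('tcp proj',proj(c,[s['tcp_pos']]), 'C',-np.array(c['R']).T@c['t'])
sc=camera('scene')
print('box base',ray(sc,[(168,149),(235,143)],0).round(3))
b=ray(sc,[(235,143)],0)[0]
for h in(.1,.15,.2,.25):print(h,proj(sc,[b+[0,0,h]]))
E
```

```text
3.4333 [ 0.51390241 -0.33184951  0.20059751] [ 1.79909997e+02 -2.58845211e-02 -1.60291080e+02] [0.31905592 0.62224628 0.67913463]
tcp proj [[284.4206809  254.84879743]] C [ 0.44976029 -0.35506068  0.36664332]
box base [[ 0.81  -0.484  0.   ]
 [ 0.592 -0.486  0.   ]]
0.1 [[232.385376   117.23316719]]
0.15 [[230.98682615 103.37950174]]
0.2 [[229.52258186  88.82043419]]
0.25 [[227.98875789  73.50802967]]
```

View pics/w2c.png

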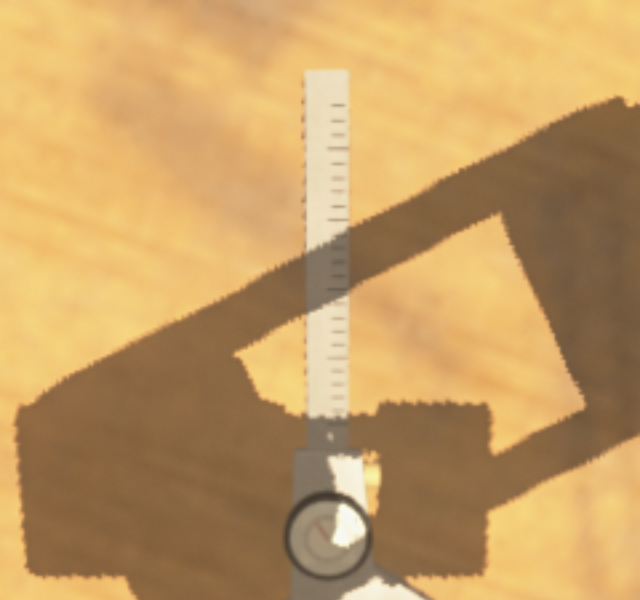

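Crop: dial centre (329,536), beam end (327,70); the head starts about 32 mm before the dial centre, so the grip point is the dial centre.

```bash
python3 - <<'E'
from h import *
c=camera('wrist')
f=lambda p,z: ray(c,np.array([p],float)/2.667+[160-.3,-.3],z)[0]
d=f((329,536),.021);e=f((327,70),.008);h=f((327,450),.012)
print(d,e,h,np.linalg.norm(d[:2]-e[:2]),np.degrees(np.arctan2(*(d-e)[[1,0]])))
ya=(d-e)[:2]/np.linalg.norm((d-e)[:2])
plan([d[0],d[1],.05],np.degrees(np.arctan2(ya[1],ya[0]))+180,.04)
E
```

```text
[ 0.52848035 -0.32626138  0.021     ] [ 0.36965205 -0.38397664  0.008     ] [ 0.49893946 -0.33768017  0.012     ] 0.16898958983769838 19.97020492537136
[-0.003, -0.0001, 0.0303] -0.0006
[-0.003, -0.0001, 0.0303] -0.0006
[-0.003, -0.0001, 0.0303] -0.0006
[-0.003, -0.0001, 0.0303] -0.0006
[-0.003, -0.0001, 0.0303] -0.0006
--
```

{"name": "jog_arm", "arguments": {"gripper": [0.093, 0.093, 0.093, 0.093, 0.093], "slide": [[-0.0025, 0, 0.03], [-0.0025, 0, 0.03], [-0.0025, 0, 0.03], [-0.0025, 0, 0.03], [-0.0025, 0, 0.03]], "roll": [0, 0, 0, 0, 0]}}

```text
t: 3.95
tcp_pos: [0.5263, -0.3267, 0.051]
tcp_rot: [-179.9, 0.0, -160.2]
force: [0.0, -0.5, -0.9]
grip_width: 0.093
grasp_force: 0.0
```

{"name": "jog_arm", "arguments": {"gripper": [0.07, 0.07, 0.06, 0.06, 0.06], "slide": [[0, 0, 0.012], [0, 0, 0.012], [0, 0, 0.01], [0, 0, 0.007], [0, 0, 0.004]], "roll": [0, 0, 0, 0, 0]}}

```text
t: 4.37
tcp_pos: [0.5264, -0.3284, 0.0064]
tcp_rot: [-179.9, 0.0, -160.2]
force: [0.7, -0.0, 0.5]
grip_width: 0.0641
grasp_force: 0.0
```

{"name": "jog_arm", "arguments": {"gripper": [0.055, 0.05, 0.045, 0.04, 0.035], "slide": [[0, 0, 0], [0, 0, 0], [0, 0, 0], [0, 0, 0], [0, 0, 0]], "roll": [0, 0, 0, 0, 0], "newtons": 15}}

```text
t: 4.78
tcp_pos: [0.5264, -0.3285, 0.0068]
tcp_rot: [-179.9, 0.0, -160.3]
force: [-0.3, 0.7, -0.6]
grip_width: 0.0377
grasp_force: 0.0
```

{"name": "jog_arm", "arguments": {"gripper": [0.02, 0.02, 0.02, 0.02, 0.02], "slide": [[0, 0, 0], [0, 0, 0], [0, 0, 0], [0, 0, 0], [0, 0, 0]], "roll": [0, 0, 0, 0, 0], "newtons": 25}}

```text
t: 5.2
tcp_pos: [0.5266, -0.3289, 0.0069]
tcp_rot: [-179.9, 0.0, -160.2]
force: [-0.4, -1.6, 4.5]
grip_width: 0.0334
grasp_force: 24.8
```

```bash
python3 - <<'E'
from h import *
plan([.598,.018,.14],177.4,.025,start=(np.array([.5266,-.3289,.14]),-160.2))
E
```

```text
[-0.0123, 0.0201, -0.0] 0.0261
[-0.0118, 0.0205, -0.0] 0.0261
[-0.0112, 0.0208, -0.0] 0.0261
[-0.0107, 0.021, -0.0] 0.0261
[-0.0101, 0.0213, -0.0] 0.0261
--
[-0.0096, 0.0216, -0.0] 0.0261
[-0.009, 0.0218, -0.0] 0.0261
[-0.0085, 0.022, -0.0] 0.0261
[-0.0079, 0.0223, -0.0] 0.0261
[-0.0073, 0.0225, -0.0] 0.0261
--
[-0.0067, 0.0226, -0.0] 0.0261
[-0.0061, 0.0228, -0.0] 0.0261
[-0.0055, 0.023, -0.0] 0.0261
[-0.0049, 0.0231, -0.0] 0.0261
[-0.0043, 0.0232, -0.0] 0.0261
--
```

{"name": "jog_arm", "arguments": {"gripper": [0.02, 0.02, 0.02, 0.02, 0.02], "slide": [[0, 0, -0.008], [0, 0, -0.015], [0, 0, -0.02], [0, 0, -0.025], [0, 0, -0.025]], "roll": [0, 0, 0, 0, 0]}}

```text
t: 5.62
tcp_pos: [0.5248, -0.3266, 0.0989]
tcp_rot: [179.8, -0.1, -160.3]
force: [0.3, -0.3, -2.4]
grip_width: 0.0335
grasp_force: 24.7
```

{"name": "jog_arm", "arguments": {"gripper": [0.02, 0.02, 0.02, 0.02, 0.02], "slide": [[0, 0, -0.02], [0, 0, -0.015], [0, 0, -0.005], [0, 0, 0], [0, 0, 0]], "roll": [0, 0, 0, 0, 0]}}

```text
t: 6.03
tcp_pos: [0.5254, -0.3274, 0.1382]
tcp_rot: [179.9, -0.0, -160.2]
force: [-0.7, 0.2, -1.4]
grip_width: 0.0337
grasp_force: 24.7
```

{"name": "jog_arm", "arguments": {"gripper": [0.02, 0.02, 0.02, 0.02, 0.02], "slide": [[-0.0065, 0.0105, 0], [-0.012, 0.0205, 0], [-0.0115, 0.021, 0], [-0.011, 0.021, 0], [-0.01, 0.0215, 0]], "roll": [0.02, 0.026, 0.026, 0.026, 0.026]}}

```text
t: 6.45
tcp_pos: [0.5466, -0.2212, 0.1369]
tcp_rot: [179.8, -0.2, -167.5]
force: [-0.2, -0.3, -1.5]
grip_width: 0.0339
grasp_force: 24.7
```

{"name": "jog_arm", "arguments": {"gripper": [0.02, 0.02, 0.02, 0.02, 0.02], "slide": [[-0.0095, 0.0215, 0], [-0.009, 0.022, 0], [-0.0085, 0.022, 0], [-0.008, 0.0225, 0], [-0.0075, 0.0225, 0]], "roll": [0.026, 0.026, 0.026, 0.026, 0.026]}}

```text
t: 6.87
tcp_pos: [0.5698, -0.105, 0.137]
tcp_rot: [179.9, -0.2, -174.9]
force: [0.3, -0.3, -2.7]
grip_width: 0.0335
grasp_force: 24.7
```

{"name": "jog_arm", "arguments": {"gripper": [0.02, 0.02, 0.02, 0.02, 0.02], "slide": [[-0.007, 0.0225, 0], [-0.006, 0.023, 0], [-0.0055, 0.023, 0], [-0.005, 0.023, 0], [-0.0045, 0.018, 0]], "roll": [0.026, 0.026, 0.026, 0.026, 0.026]}}

```text
t: 7.28
tcp_pos: [0.5931, 0.006, 0.137]
tcp_rot: [179.9, -0.2, 177.7]
force: [-0.5, 0.3, -1.9]
grip_width: 0.0333
grasp_force: 24.7
```

{"name": "jog_arm", "arguments": {"gripper": [0.02, 0.02, 0.02, 0.02, 0.02], "slide": [[-0.004, 0.012, 0], [0, 0.003, 0], [0, 0, 0], [0, 0, 0], [0, 0, 0]], "roll": [0.006, 0, 0, 0, 0]}}

```text
t: 7.7
tcp_pos: [0.5985, 0.0178, 0.1385]
tcp_rot: [-180.0, -0.1, 177.4]
force: [0.7, -0.1, -1.8]
grip_width: 0.0336
grasp_force: 24.7
```

```bash
python3 - <<'E'
from h import *
c=snap('wrist','w3.png')
s=state();print(s['t'],s['tcp_pos'],s['tcp_rot'],s['force'])
R=np.array([[.99897,.0454],[-.0454,.99897]]);o=np.array([.5535,.1256])
# predicted outline of open felt (z .044 walls / channel .055) and caliper
print(proj(c,[np.r_[o+R@p,z] for p,z in [((-.136,-.191),.008),((.136,-.191),.008),((.136,-.006),.008),((-.136,-.006),.008)]]).round())
print(proj(camera('top'),[[.545,-.076,.086]]))
cv2.imwrite('pics/t3.png',cv2.resize(camera('top')['img'][130:330,80:400,::-1],(800,500),interpolation=cv2.INTER_CUBIC))
E
```

```text
7.75 [0.59872588 0.01767049 0.13871582] [-1.79989663e+02 -5.32594133e-02  1.77347811e+02] [ 0.45450841 -0.36549772 -2.2696328 ]
[[174. -33.]
 [193. 287.]
 [389. 287.]
 [410. -33.]]
[[259.29970209 204.35315746]]
```

View pics/w3.png

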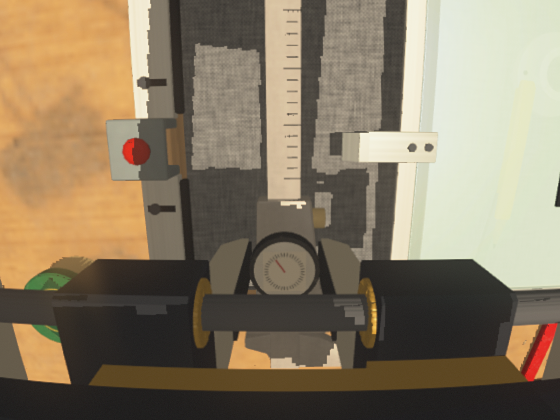

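The wrist view shows the caliper held straight, with the beam at x≈285 between the rail (x≈180) and the hatch edge (x≈400). The striker at (395,147) is clear of it, so I'm lowering.

{"name": "jog_arm", "arguments": {"gripper": [0.02, 0.02, 0.02, 0.02, 0.02], "slide": [[0, 0, 0.01], [0, 0, 0.02], [0, 0, 0.025], [0, 0, 0.025], [0, 0, 0.015]], "roll": [0, 0, 0, 0, 0]}}

```text
t: 8.27
tcp_pos: [0.5974, 0.0185, 0.0411]
tcp_rot: [180.0, -0.2, 177.4]
force: [-0.3, 0.2, -2.1]
grip_width: 0.0337
grasp_force: 24.7
```

{"name": "jog_arm", "arguments": {"gripper": [0.02, 0.02, 0.02, 0.02, 0.02], "slide": [[0, 0, 0.01], [0, 0, 0.006], [0, 0, 0.003], [0, 0, 0.001], [0, 0, 0.001]], "roll": [0, 0, 0, 0, 0]}}

```text
t: 8.68
tcp_pos: [0.5999, 0.0185, 0.0239]
tcp_rot: [-180.0, 0.1, 177.4]
force: [0.7, 0.0, -2.0]
grip_width: 0.0337
grasp_force: 24.7
```

{"name": "jog_arm", "arguments": {"gripper": [0.02, 0.02, 0.02, 0.02, 0.02], "slide": [[0, 0, 0.001], [0, 0, 0.001], [0, 0, 0.001], [0, 0, 0], [0, 0, 0]], "roll": [0, 0, 0, 0, 0]}}

```text
t: 9.1
tcp_pos: [0.5992, 0.0187, 0.0203]
tcp_rot: [-180.0, 0.0, 177.4]
force: [-0.8, -1.3, -1.0]
grip_width: 0.0339
grasp_force: 24.7
```

{"name": "jog_arm", "arguments": {"gripper": [0.02, 0.02, 0.02, 0.02, 0.02], "slide": [[0, 0, 0.001], [0, 0, 0.001], [0, 0, 0.001], [0, 0, 0], [0, 0, 0]], "roll": [0, 0, 0, 0, 0]}}

```text
t: 9.52
tcp_pos: [0.599, 0.0187, 0.017]
tcp_rot: [180.0, -0.0, 177.4]
force: [0.4, 0.1, -1.3]
grip_width: 0.0335
grasp_force: 24.7
```

{"name": "jog_arm", "arguments": {"gripper": [0.02, 0.02, 0.02, 0.02, 0.02], "slide": [[0, 0, 0.001], [0, 0, 0.0005], [0, 0, 0.0005], [0, 0, 0], [0, 0, 0]], "roll": [0, 0, 0, 0, 0]}}

```text
t: 9.93
tcp_pos: [0.5991, 0.0186, 0.0151]
tcp_rot: [-180.0, -0.0, 177.4]
force: [-0.7, 0.2, -1.9]
grip_width: 0.0335
grasp_force: 24.8
```

{"name": "jog_arm", "arguments": {"gripper": [0.02, 0.02, 0.02, 0.02, 0.02], "slide": [[0, 0, 0.0005], [0, 0, 0.0005], [0, 0, 0.0005], [0, 0, 0], [0, 0, 0]], "roll": [0, 0, 0, 0, 0]}}

```text
t: 10.35
tcp_pos: [0.5992, 0.0186, 0.0148]
tcp_rot: [-180.0, 0.0, 177.4]
force: [-4.0, 0.4, 7.6]
grip_width: 0.0334
grasp_force: 24.9
```

{"name": "jog_arm", "arguments": {"gripper": [0.02, 0.02, 0.02, 0.02, 0.02], "slide": [[0, 0, 0.0005], [0, 0, 0.0005], [0, 0, 0], [0, 0, 0], [0, 0, 0]], "roll": [0, 0, 0, 0, 0]}}

```text
t: 10.77
tcp_pos: [0.5992, 0.0186, 0.0147]
tcp_rot: [-180.0, 0.1, 177.4]
force: [-6.3, -0.2, 13.7]
grip_width: 0.0333
grasp_force: 24.9
```

{"name": "jog_arm", "arguments": {"gripper": [0.02, 0.034, 0.038, 0.042, 0.048], "slide": [[0, 0, -0.001], [0, 0, 0], [0, 0, 0], [0, 0, 0], [0, 0, 0]], "roll": [0, 0, 0, 0, 0]}}

```text
t: 11.18
tcp_pos: [0.5993, 0.0186, 0.0135]
tcp_rot: [180.0, 0.0, 177.4]
force: [-0.3, -0.6, 0.1]
grip_width: 0.0449
grasp_force: 0.0
```

{"name": "jog_arm", "arguments": {"gripper": [0.052, 0.052, 0.052, 0.052, 0.052], "slide": [[0, 0, 0], [0, 0, -0.004], [0, 0, -0.01], [0, 0, -0.02], [0, 0, -0.025]], "roll": [0, 0, 0, 0, 0]}}

```text
t: 11.6
tcp_pos: [0.5979, 0.0188, 0.0724]
tcp_rot: [180.0, -0.2, 177.4]
force: [0.5, 0.1, 0.4]
grip_width: 0.052
grasp_force: 0.0
```

{"name": "jog_arm", "arguments": {"gripper": [0.052, 0.052, 0.052, 0.052, 0.052], "slide": [[0, 0, -0.03], [0, 0, -0.03], [0, 0, -0.02], [0, 0, -0.005], [0, 0, 0]], "roll": [0, 0, 0, 0, 0]}}

```text
t: 12.02
tcp_pos: [0.6004, 0.0185, 0.1601]
tcp_rot: [-180.0, 0.3, 177.4]
force: [0.2, 0.1, -1.4]
grip_width: 0.0523
grasp_force: 0.0
```

```bash
python3 - <<'E'
from h import *
c=snap('wrist','w4.png')
s=state();print(s['t'],s['tcp_pos'],s['tcp_rot'],s['force'])
c2=camera('scene')
# pull from scene: dark pixels inside hatch
for n,c in(('top',camera('top')),('scene',c2)):
    m=(c['img'].max(2)<60).astype(np.uint8)
    k,l,st,ce=cv2.connectedComponentsWithStats(m)
    e=proj(c,[[.556,.237,.076]])[0]
    for i in range(1,k):
        if st[i,4]>40 and np.linalg.norm(ce[i]-e)<25: print(n,st[i],ce[i],ray(c,[ce[i]],.07))
E
```

```text
12.0667 [0.59923415 0.01864156 0.15809095] [-1.79991376e+02  6.99682214e-02  1.77401806e+02] [-0.7953775  -0.13731553 -1.6872424 ]
scene [245 331  41  13 390] [264.64358974 337.42307692] [[0.55928    0.25359442 0.07      ]]
```

View pics/w4.png

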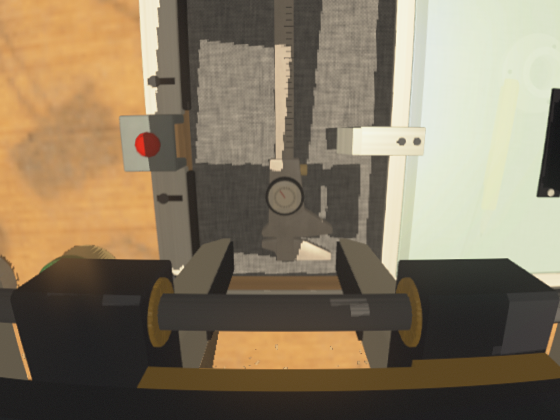

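The caliper lies flat, dial up, in the middle of the felt: dial at (285,197), beam straight up the image. The pull is at right (550,145). Next I go above the pull.

```bash
python3 - <<'E'
from h import *
plan([.557,.237,.14],177.4,.025)
E
```

```text
[0.0051, 0.0216, 0.0016] 0.0
[0.0051, 0.0216, 0.0016] 0.0
[0.0051, 0.0216, 0.0016] 0.0
[0.0051, 0.0216, 0.0016] 0.0
[0.0051, 0.0216, 0.0016] 0.0
--
[0.0051, 0.0216, 0.0016] 0.0
[0.0051, 0.0216, 0.0016] 0.0
[0.0051, 0.0216, 0.0016] 0.0
[0.0051, 0.0216, 0.0016] 0.0
[0.0051, 0.0216, 0.0016] 0.0
--
```

{"name": "jog_arm", "arguments": {"gripper": [0.052, 0.052, 0.052, 0.052, 0.052], "slide": [[0.004, 0.015, 0.002], [0.006, 0.026, 0.002], [0.007, 0.03, 0.002], [0.007, 0.03, 0.002], [0.007, 0.03, 0.002]], "roll": [0, 0, 0, 0, 0]}}

```text
t: 12.58
tcp_pos: [0.5723, 0.1528, 0.1456]
tcp_rot: [180.0, -0.2, 177.4]
force: [0.6, 0.3, -0.1]
grip_width: 0.052
grasp_force: 0.0
```

{"name": "jog_arm", "arguments": {"gripper": [0.06, 0.06, 0.06, 0.06, 0.06], "slide": [[0.007, 0.03, 0.002], [0.007, 0.03, 0.002], [0.006, 0.025, 0.002], [0, 0, 0], [0, 0, 0]], "roll": [0, 0, 0, 0, 0]}}

```text
t: 13.0
tcp_pos: [0.556, 0.2386, 0.1398]
tcp_rot: [-180.0, -0.2, 177.6]
force: [0.1, 0.2, -0.6]
grip_width: 0.0598
grasp_force: 0.0
```

```bash
python3 - <<'E'
from h import *
camera('wrist');c=snap('wrist','w5.png')
s=state();print(s['t'],s['tcp_pos'],s['tcp_rot'],s['force'])
print(proj(c,[[.557,.237,.076]]))
for r in silhouettes('hatch_pull','wrist')[:2]: print(r['p'],r['box'])
E
```

```text
13.1 [0.55726212 0.23659947 0.1405636 ] [-1.79948042e+02 -1.03761097e-01  1.77436129e+02] [-0.23543976 -0.20369695 -0.7159223 ]
[[282.34123498 219.54040771]]
0.95 [60.3, 29.7, 373.3, 362.0]
0.3 [0.0, 7.2, 412.7, 370.7]
```

View pics/w5.png

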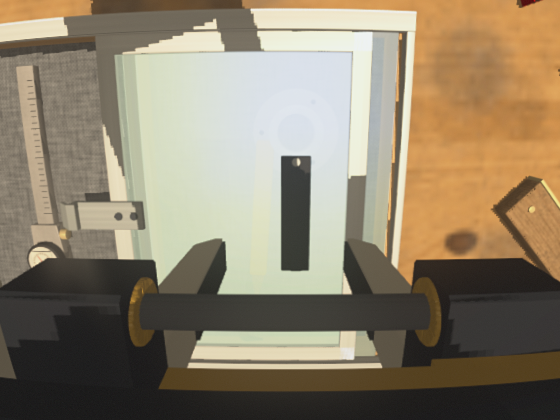

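The bar pull spans x 281–310, y 155–270 in the wrist image, about 7 mm further to +y than estimated. I'll shift and descend on it.

{"name": "jog_arm", "arguments": {"gripper": [0.06, 0.06, 0.06, 0.06, 0.06], "slide": [[-0.002, 0.004, 0.01], [-0.002, 0.003, 0.02], [0, 0, 0.02], [0, 0, 0.015], [0, 0, 0.008]], "roll": [0, 0, 0, 0, 0]}}

```text
t: 13.57
tcp_pos: [0.5613, 0.2423, 0.0658]
tcp_rot: [-179.9, -0.2, 177.3]
force: [-0.1, 0.3, 0.1]
grip_width: 0.0599
grasp_force: 0.0
```

{"name": "jog_arm", "arguments": {"gripper": [0.05, 0.04, 0.035, 0.03, 0.025], "slide": [[0, 0, 0.006], [0, 0, 0.003], [0, 0, 0], [0, 0, 0], [0, 0, 0]], "roll": [0, 0, 0, 0, 0], "newtons": 10}}

```text
t: 13.98
tcp_pos: [0.563, 0.2437, 0.0606]
tcp_rot: [180.0, 0.1, 177.4]
force: [-0.2, -0.2, -0.4]
grip_width: 0.0313
grasp_force: 0.0
```

{"name": "jog_arm", "arguments": {"gripper": [0.02, 0.015, 0.01, 0.005, 0.005], "slide": [[0, 0, 0], [0, 0, 0], [0, 0, 0], [0, 0, 0], [0, 0, 0]], "roll": [0, 0, 0, 0, 0], "newtons": 20}}

```text
t: 14.4
tcp_pos: [0.5627, 0.2439, 0.0603]
tcp_rot: [180.0, 0.1, 177.4]
force: [-0.6, 2.0, 4.0]
grip_width: 0.0136
grasp_force: 20.0
```

{"name": "jog_arm", "arguments": {"gripper": [0.005, 0.005, 0.005, 0.005, 0.005], "slide": [[0, -0.002, 0], [0, -0.004, 0], [0, -0.006, 0], [0, -0.008, 0], [0, -0.008, 0]], "roll": [0, 0, 0, 0, 0], "newtons": 35}}

```text
t: 14.82
tcp_pos: [0.5614, 0.2154, 0.0602]
tcp_rot: [180.0, 0.1, 177.4]
force: [1.6, 2.1, 6.4]
grip_width: 0.0136
grasp_force: 35.0
```

{"name": "jog_arm", "arguments": {"gripper": [0.005, 0.005, 0.005, 0.005, 0.005], "slide": [[0, -0.008, 0], [0, -0.008, 0], [0, -0.008, 0], [0, -0.008, 0], [0, -0.008, 0]], "roll": [0, 0, 0, 0, 0]}}

```text
t: 15.23
tcp_pos: [0.5596, 0.1751, 0.0603]
tcp_rot: [180.0, 0.1, 177.4]
force: [-0.6, 2.4, 5.2]
grip_width: 0.0139
grasp_force: 35.0
```

{"name": "jog_arm", "arguments": {"gripper": [0.005, 0.005, 0.005, 0.005, 0.005], "slide": [[0, -0.008, 0], [0, -0.008, 0], [0, -0.008, 0], [0, -0.008, 0], [0, -0.006, 0]], "roll": [0, 0, 0, 0, 0]}}

```text
t: 15.65
tcp_pos: [0.5579, 0.1368, 0.0603]
tcp_rot: [180.0, 0.1, 177.4]
force: [0.5, 0.9, 5.3]
grip_width: 0.0139
grasp_force: 35.0
```

{"name": "jog_arm", "arguments": {"gripper": [0.005, 0.005, 0.005, 0.005, 0.005], "slide": [[0, -0.003, 0], [0, -0.002, 0], [0, -0.0015, 0], [0, -0.0012, 0], [0, -0.0012, 0]], "roll": [0, 0, 0, 0, 0]}}

```text
t: 16.07
tcp_pos: [0.5575, 0.1283, 0.0603]
tcp_rot: [180.0, 0.1, 177.4]
force: [1.5, 1.9, 5.3]
grip_width: 0.0137
grasp_force: 35.0
```

{"name": "jog_arm", "arguments": {"gripper": [0.005, 0.005, 0.005, 0.005, 0.005], "slide": [[0, -0.0012, 0], [0, -0.0012, 0], [0, -0.0012, 0], [0, -0.0012, 0], [0, -0.0012, 0]], "roll": [0, 0, 0, 0, 0]}}

```text
t: 16.48
tcp_pos: [0.5573, 0.1224, 0.0603]
tcp_rot: [180.0, 0.1, 177.4]
force: [0.6, 2.3, 4.9]
grip_width: 0.0137
grasp_force: 35.0
```

{"name": "jog_arm", "arguments": {"gripper": [0.005, 0.005, 0.005, 0.005, 0.005], "slide": [[0, -0.0012, 0], [0, -0.0012, 0], [0, -0.0012, 0], [0, -0.0012, 0], [0, -0.0012, 0]], "roll": [0, 0, 0, 0, 0]}}

```text
t: 16.9
tcp_pos: [0.557, 0.1164, 0.0603]
tcp_rot: [180.0, 0.1, 177.4]
force: [0.2, 2.1, 5.1]
grip_width: 0.0134
grasp_force: 35.0
```

{"name": "jog_arm", "arguments": {"gripper": [0.005, 0.005, 0.005, 0.005, 0.005], "slide": [[0, -0.0012, 0], [0, -0.0012, 0], [0, -0.0012, 0], [0, -0.0012, 0], [0, -0.0012, 0]], "roll": [0, 0, 0, 0, 0]}}

```text
t: 17.32
tcp_pos: [0.5567, 0.1105, 0.0602]
tcp_rot: [180.0, 0.1, 177.4]
force: [0.1, 4.6, 5.1]
grip_width: 0.0137
grasp_force: 35.0
```

{"name": "jog_arm", "arguments": {"gripper": [0.005, 0.005, 0.005, 0.005, 0.005], "slide": [[0, -0.001, 0], [0, -0.001, 0], [0, -0.001, 0], [0, -0.001, 0], [0, -0.001, 0]], "roll": [0, 0, 0, 0, 0]}}

```text
t: 17.73
tcp_pos: [0.5566, 0.1068, 0.0603]
tcp_rot: [179.9, 0.1, 177.4]
force: [-0.4, 6.9, 5.4]
grip_width: 0.0135
grasp_force: 35.0
```

{"name": "jog_arm", "arguments": {"gripper": [0.005, 0.005, 0.005, 0.005, 0.005], "slide": [[0, -0.001, 0], [0, -0.001, 0], [0, -0.001, 0], [0, -0.001, 0], [0, -0.001, 0]], "roll": [0, 0, 0, 0, 0]}}

```text
t: 18.15
tcp_pos: [0.5564, 0.1017, 0.0602]
tcp_rot: [179.9, 0.1, 177.4]
force: [0.6, 1.9, 4.9]
grip_width: 0.0142
grasp_force: 35.0
```

{"name": "jog_arm", "arguments": {"gripper": [0.005, 0.005, 0.005, 0.005, 0.005], "slide": [[0, -0.001, 0], [0, -0.001, 0], [0, -0.0008, 0], [0, -0.0007, 0], [0, -0.0005, 0]], "roll": [0, 0, 0, 0, 0]}}

```text
t: 18.57
tcp_pos: [0.5561, 0.0964, 0.0603]
tcp_rot: [180.0, 0.1, 177.4]
force: [0.9, 1.6, 4.7]
grip_width: 0.0138
grasp_force: 35.0
```

{"name": "jog_arm", "arguments": {"gripper": [0.005, 0.005, 0.005, 0.005, 0.005], "slide": [[0, -0.0005, 0], [0, -0.0005, 0], [0, -0.0005, 0], [0, -0.0005, 0], [0, -0.0005, 0]], "roll": [0, 0, 0, 0, 0]}}

```text
t: 18.98
tcp_pos: [0.556, 0.0942, 0.0602]
tcp_rot: [180.0, 0.1, 177.4]
force: [1.1, 1.7, 5.0]
grip_width: 0.0135
grasp_force: 35.0
```

{"name": "jog_arm", "arguments": {"gripper": [0.005, 0.005, 0.005, 0.005, 0.005], "slide": [[0, -0.0005, 0], [0, -0.0005, 0], [0, -0.0004, 0], [0, -0.0004, 0], [0, -0.0004, 0]], "roll": [0, 0, 0, 0, 0]}}

```text
t: 19.4
tcp_pos: [0.5559, 0.0917, 0.0602]
tcp_rot: [-180.0, 0.1, 177.4]
force: [0.6, 2.3, 4.8]
grip_width: 0.0137
grasp_force: 35.0
```

{"name": "jog_arm", "arguments": {"gripper": [0.005, 0.005, 0.005, 0.005, 0.005], "slide": [[0, -0.0005, 0], [0, -0.0005, 0], [0, -0.0004, 0], [0, -0.0004, 0], [0, -0.0003, 0]], "roll": [0, 0, 0, 0, 0]}}

```text
t: 19.82
tcp_pos: [0.5559, 0.0902, 0.0603]
tcp_rot: [179.9, 0.1, 177.4]
force: [1.0, 4.6, 5.0]
grip_width: 0.0135
grasp_force: 35.0
```

{"name": "jog_arm", "arguments": {"gripper": [0.005, 0.005, 0.005, 0.005, 0.005], "slide": [[0, -0.0004, 0], [0, -0.0003, 0], [0, -0.0003, 0], [0, -0.0003, 0], [0, -0.0002, 0]], "roll": [0, 0, 0, 0, 0]}}

```text
t: 20.23
tcp_pos: [0.5558, 0.0897, 0.0603]
tcp_rot: [179.9, 0.1, 177.4]
force: [0.2, 8.5, 6.1]
grip_width: 0.0136
grasp_force: 35.0
```

{"name": "jog_arm", "arguments": {"gripper": [0.005, 0.005, 0.005, 0.005, 0.005], "slide": [[0, -0.0003, 0], [0, -0.0003, 0], [0, -0.0003, 0], [0, -0.0002, 0], [0, 0, 0]], "roll": [0, 0, 0, 0, 0]}}

```text
t: 20.65
tcp_pos: [0.5558, 0.0891, 0.0603]
tcp_rot: [179.8, 0.1, 177.4]
force: [1.1, 9.5, 4.2]
grip_width: 0.0139
grasp_force: 35.0
```

{"name": "jog_arm", "arguments": {"gripper": [0.005, 0.005, 0.005, 0.005, 0.005], "slide": [[0, -0.0003, 0], [0, -0.0003, 0], [0, -0.0002, 0], [0, -0.0002, 0], [0, 0, 0]], "roll": [0, 0, 0, 0, 0]}}

```text
t: 21.07
tcp_pos: [0.5558, 0.0889, 0.0603]
tcp_rot: [179.7, 0.1, 177.4]
force: [2.2, 12.5, 4.3]
grip_width: 0.0137
grasp_force: 35.0
```

{"name": "jog_arm", "arguments": {"gripper": [0.005, 0.005, 0.005, 0.005, 0.005], "slide": [[0, -0.0003, 0], [0, -0.0003, 0], [0, -0.0002, 0], [0, -0.0002, 0], [0, 0, 0]], "roll": [0, 0, 0, 0, 0]}}

```text
t: 21.48
tcp_pos: [0.5557, 0.0883, 0.0603]
tcp_rot: [179.7, 0.1, 177.4]
force: [1.6, 14.8, 5.3]
grip_width: 0.014
grasp_force: 35.0
```

{"name": "jog_arm", "arguments": {"gripper": [0.005, 0.005, 0.005, 0.005, 0.005], "slide": [[0, -0.0002, 0], [0, -0.0002, 0], [0, -0.0002, 0], [0, 0, 0], [0, 0, 0]], "roll": [0, 0, 0, 0, 0]}}

```text
t: 21.9
tcp_pos: [0.5557, 0.0878, 0.0602]
tcp_rot: [179.7, 0.1, 177.4]
force: [0.3, 14.6, 4.7]
grip_width: 0.0136
grasp_force: 35.0
```

{"name": "jog_arm", "arguments": {"gripper": [0.005, 0.005, 0.005, 0.005, 0.005], "slide": [[0, -0.0003, 0], [0, -0.0002, 0], [0, -0.0002, 0], [0, 0, 0], [0, 0, 0]], "roll": [0, 0, 0, 0, 0]}}

```text
t: 22.32
tcp_pos: [0.5557, 0.0876, 0.0603]
tcp_rot: [179.7, 0.1, 177.4]
force: [2.0, 16.3, 4.6]
grip_width: 0.0137
grasp_force: 35.0
```

{"name": "jog_arm", "arguments": {"gripper": [0.005, 0.005, 0.005, 0.005, 0.005], "slide": [[0, -0.0002, 0], [0, -0.0002, 0], [0, 0, 0], [0, 0, 0], [0, 0, 0]], "roll": [0, 0, 0, 0, 0]}}

```text
t: 22.73
tcp_pos: [0.5557, 0.0876, 0.0602]
tcp_rot: [179.6, 0.1, 177.4]
force: [2.5, 17.6, 4.9]
grip_width: 0.0134
grasp_force: 35.0
```

{"name": "jog_arm", "arguments": {"gripper": [0.005, 0.005, 0.005, 0.005, 0.005], "slide": [[0, 0.001, 0], [0, 0.001, 0], [0, 0.001, 0], [0, 0.001, 0], [0, 0, 0]], "roll": [0, 0, 0, 0, 0]}}

```text
t: 23.15
tcp_pos: [0.5558, 0.0879, 0.0603]
tcp_rot: [180.0, 0.1, 177.4]
force: [1.0, 3.3, 5.1]
grip_width: 0.0134
grasp_force: 35.0
```

{"name": "jog_arm", "arguments": {"gripper": [0.005, 0.005, 0.005, 0.005, 0.005], "slide": [[0, 0.0007, 0], [0, 0.0007, 0], [0, 0.0005, 0], [0, 0, 0], [0, 0, 0]], "roll": [0, 0, 0, 0, 0]}}

```text
t: 23.57
tcp_pos: [0.5558, 0.088, 0.0603]
tcp_rot: [-179.9, 0.1, 177.4]
force: [0.1, -2.6, 5.0]
grip_width: 0.0133
grasp_force: 35.0
```

Backing off, the hatch holds at 0.088 while the push falls to slightly negative, so the bolt has caught. I'll let go and retreat.

{"name": "jog_arm", "arguments": {"gripper": [0.005, 0.014, 0.018, 0.025, 0.035], "slide": [[0, -0.0005, 0], [0, 0, 0], [0, 0, 0], [0, 0, 0], [0, 0, 0]], "roll": [0, 0, 0, 0, 0]}}

```text
t: 23.98
tcp_pos: [0.5546, 0.0888, 0.0591]
tcp_rot: [-180.0, -0.1, 177.4]
force: [0.3, 0.2, -0.4]
grip_width: 0.027
grasp_force: 0.0
```

{"name": "jog_arm", "arguments": {"gripper": [0.045, 0.045, 0.045, 0.045, 0.045], "slide": [[0, 0, 0], [0, 0, 0], [0, 0, -0.005], [0, 0, -0.02], [0, 0, -0.03]], "roll": [0, 0, 0, 0, 0]}}

```text
t: 24.4
tcp_pos: [0.5529, 0.0892, 0.1128]
tcp_rot: [-180.0, -0.4, 177.4]
force: [-0.2, 1.0, 0.8]
grip_width: 0.0449
grasp_force: 0.0
```

{"name": "jog_arm", "arguments": {"gripper": [0.045, 0.045, 0.045, 0.045, 0.045], "slide": [[0, 0, -0.03], [0, 0, -0.03], [0, 0, -0.02], [0, 0, -0.005], [0, 0, 0]], "roll": [0, 0, 0, 0, 0]}}

```text
t: 24.82
tcp_pos: [0.5563, 0.0892, 0.2015]
tcp_rot: [-180.0, 0.2, 177.4]
force: [-0.1, 0.6, -0.8]
grip_width: 0.0449
grasp_force: 0.0
```

```bash
python3 - <<'E'
from h import *
camera('wrist');c=snap('wrist','w6.png')
s=state();print(s['t'],s['tcp_pos'],s['force'])
print(proj(c,[[.556,.088,.076]]))
E
```

```text
24.9167 [0.55448307 0.08915906 0.19841862] [-0.21385924  0.24146585  0.14583919]
[[281.74807898 199.90681307]]
```

View pics/w6.png

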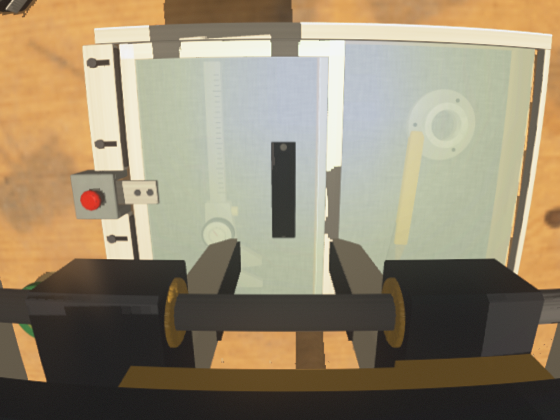

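The hatch is shut against the rail, with the striker under the housing at (140,192). It has stayed there after release, and the caliper shows through the pane at (217,150) lying flat.

```bash
python3 -c "
from plant import *
print(finish_job())"
```

```text
the job is handed in; nothing more can be done
None
```

The job is handed in: the caliper lies flat, dial up, on the felt, and the hatch is shut and latched (peak push about 17.6 N; it stayed shut after release). The wax tin, screw jar and tape measure were not touched, and the robot clock was about 25 s.

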